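Shut the gas cock and seat the bench burner's head

TASK

First shut the gas: swing the cock's handle a quarter turn, clockwise seen from above, to its off stop. Then take the burner head by its knurled collar, turn it while pressing gently down until the hidden keyways drop over the pins, push it fully home against the spring, and finish while still gripping it and holding it pushed home (let go and the spring lifts it again). Leave the other things on the bench where they are.

Things in the scene. Friction and masses are not known exactly. Their poses are not given: they have to be found in the camera images.
- cock_handle (a joint): Angle of the gas cock's handle (rad): 1.57 = on (handle in line with the brass pipe), 0 = off stop (across the pipe). Shutting turns it clockwise seen from above, a quarter turn. An over-centre spring drives it to the nearer stop: take it past the middle (0.785); under 3 N at the knob.
- cock_axis (a point): On the vertical axis of the gas cock's handle, at the top of the flat handle bar (61 mm above the bench). The cock is a brass valve with a horizontal pipe on a 90 x 60 mm steel plate, screwed to the bench; its place and direction vary, left or right of the burner.
- cock_knob (a point): On the axis of the upright black round knob at the end of the handle, at its top end, 97 mm above the bench. The knob is 16 mm in diameter, stands up 36 mm from the handle bar (61 to 97 mm above the bench) and is 75 mm from the handle's axis. The bar is 14 mm wide, 8 mm thick.
- burner_home (a point): Fixed point on the vertical axis of the burner stand, 88 mm above the bench: where the centre of the collar's underside lies when fully home. The stand is screwed down (left or right of the cock): black round foot 124 mm across and 24 mm high, column 42 mm across, steel sleeve (the spring seat) 54 mm across on top.
- collar: The loose burner head: a round knurled brass collar, 52 mm diameter, 36 mm high, with a steel nozzle (28 mm diameter) on top up to 58 mm; 0.17 to 0.29 kg. Origin: centre of the collar's underside; z up. At the start it stands upright on the spring seat, over the hidden spigot (1.2 mm play), underside 102 mm above the bench (14 mm above home).
- collar_grip (a point): On the head's axis, 20 mm above the underside: middle of the knurl. Inside are four keyways at quarter turns, 10 mm wide; the spigot's two opposite 6 mm pins are unseen, direction unknown: at most 70 degrees of turn either way lines them up (window +-6 degrees). Out of line it stops on the pins with its underside at 100 mm above the bench; in line it goes down to 88 mm, a hard stop.
- spring_seat (a joint): How far the steel spring sleeve under the collar is pushed down (m): 0 at the start, about 0.002 when the collar stops on the pins, 0.014 fully home. Spring force 4.5 N as it starts to move, about 9.5 N at home, partly met by the head's weight (2 to 3 N); it lifts the head again when let go.
- paddle: Bystander, leave where it is: flat dark graphite paddle, wooden handle, 170 x 45 mm, 12 mm high, lying between the burner and the cock; origin at bench height under or near its middle.
- offcut: Bystander, leave where it is: short piece of glass tube standing on end, 32 mm across, 30 mm high; origin at bench height under or near its middle.
- tweezers: Bystander, leave where it is: steel tweezers lying flat, 130 mm long; origin at bench height under or near its middle.
- tin: Bystander, leave where it is: aluminium tin, 66 mm across, 95 mm high; origin at bench height under or near its middle.
- amber: Bystander, leave where it is: amber glass bottle, 60 mm across, 130 mm high; origin at bench height under or near its middle.
- rod_jar: Bystander, leave where it is: glass jar with glass rods standing in it, 68 mm across, about 170 mm high with the rods; origin at bench height under or near its middle.
- spatula: Bystander, leave where it is: hand tool with a handle, 200 mm long, lying flat; origin at bench height under or near its middle.
- scissors: Bystander, leave where it is: scissors lying flat, about 140 mm long; origin at bench height under or near its middle.
Not all that is in view belongs to the job. What is shaped like the part that bears cock_handle but purple or red is not meant.

How it is judged (in metres and radians):
On the way, in this order (a step that is already met when the one before it is completed fails the run):
1. the gas cock's handle is at its off stop (value of joint cock_handle below 0.12 rad), for 0.2 s.
2. the head is fully home on the spigot (z of collar in the frame of burner_home below 0.0025 m and horizontal distance between collar and burner_home below 0.004 m and angle between collar's own z axis and vertical below 0.08 rad and value of joint spring_seat above 0.0115 m), for 0.2 s.
At the end, for the whole second after the job is handed in: Cock handle within 0.12 rad of off; collar underside within 2.5 mm of home height and 4 mm of the axis, upright within 0.08 rad, spring seat pressed down over 11.5 mm, head still (under 20 mm/s), fingers on it with over 2 N (all of step 2 and value of joint cock_handle below 0.12 rad and contact force between the fingers and collar above 2 N and linear speed of collar below 0.02 m/s); the arm keeps its last pose, push and grip.
It fails at once if a bystander is disturbed (moved more than 40 mm) (distance of any of paddle, offcut, tweezers, tin, amber, rod_jar, spatula, scissors from where it was at the start of the episode above 0.04 m).
It also fails if it takes over 58 s, if anything falls off the work surface, if the arm or the gripper's body presses on something with over 40 N, if the wrist force passes 120 N, or if a joint passes its speed limit or range.

ROBOT

A 6-joint arm with a two-finger parallel gripper is mounted at the origin on the work surface. World frame = base frame: x ahead of the robot, y to its left, z up, the work surface at z = 0. Lengths are in m, angles in degrees, forces in N, time in s.
With the tool pointing down it reaches from about 0.375 to 0.9 m from the base axis. Payload 3.1 kg.
Tool frame: the origin (TCP) lies on the centre line of the jaws, within the pads' length; the fingertips stand 25 mm ahead of it and the grasp point (between the pads) lies 6 mm ahead of it; z points along the fingers, y is the line along which they close (so a half turn about z gives the same grasp; the last joint's range is limited). The gripper opens to 87 mm and grips with 3 to 60 N. Pads are 19 mm wide; open, the fingers measure 117 mm over their backs; the gripper's body (75 mm by 190 mm) begins 51 mm behind the grasp point.
Start: joints at [66.778, 30.224, 82.088, -0, 67.689, -10.227], TCP at [0.14, 0.609, 0.248] pointing down, gripper open.
Joint ranges: [-176.69, 176.69], [-43.24, 126.21], [12.49, 139.97], [-82, 262], [0, 151.66], [-163.58, 163.58]. Speed limits (degrees/s): [159.86, 159.86, 180, 180, 180, 180].

INTERFACE

Orientations are given as a 3x3 rotation matrix whose columns are the frame's x, y, z axes.
In Python, from rig import bot, cams, models gives the robot as it stands. The module is installed in compiled form; this text tells all that it offers.
- The arm moves only by the shell command python3 -m handwheel 'ROWS' [OPENING]. ROWS is JSON, a list of rows, each a list of 6 numbers: the shift along the world's x, y, z each as a share of 1 m, from -1 to 1, then the turn, a rotation vector about the world's x, y, z each as a share of 2 rad, from -1 to 1. In form: [[dx, dy, dz, wx, wy, wz], ...]. A call has exactly 8 rows; each row is the pose to reach, as a shift and turn from the pose commanded when the call began; what a row does not reach only later rows make up. A row lasts 1/12 s, in which the tool goes at most 41.7 mm and 7.16 degrees, less where a joint would pass 70% of its speed; a pose out of reach is approached as far as the arm can. A call with a number of a shift or a turn outside -1 to 1 is refused whole. A call with a gripper value outside its range is refused whole. OPENING is the opening, from -1 (shut) to 1 (fully open), so that 0 is half open, set as the call begins (- or left out, the last holds). The fingers move at their own pace and stop on an object; the grip force is fixed at half the most. Time passes only in rows, so rows that repeat a pose let the fingers close, or fill a call up. It gives the time, the measured TCP pose, the force, the opening and the grip force at its end, in the units of the state.
- bot.read_state(): the state, without advancing time (a new reading comes with each control period).
- cams.capture(name): name is "scene" or "top"; returns (picture, depth): 480x640x3 uint8, blue, green, red; 480x640 float32, m along the optical axis (not along the pixel's ray), 0 where there is no reading.
- cams.calibration(name): a dict with "mtx" (3x3 intrinsics, pixels), "R" (3x3) and "t" (3): a world point X has camera coordinates R X + t. Camera axes: x right, y down, z forward; pixel columns grow to the right and rows downward; lengths in m; the calibration is good to about 2 mm. A picture is of the moment at which its call begins. calibration takes no time and is no camera call.
- bot.hand_in(): hands the job in; it is judged then, once.
Trained networks look in the newest picture that a camera, given by its name, has taken for a name from the list of things; names that differ only in an ending like _2 or _b are one class to them, and where a whole thing is asked for, a point or a joint stands for the part that bears it (a point fixed in the world has none). Each returns a list of dicts, best first, with "conf" (0 to 1); they miss things now and then, are a little off and sometimes report something else, mostly with a low value. They report only what shows in the picture. A call takes as long as a camera call. They do not tell look-alikes from the thing itself.
- models.spot_in(query, camera): "position" ([column, row] in pixels, amid what is visible of it).
- models.tip_of(query, camera): "position" ([column, row] in pixels: a listed point, or the origin of a listed thing).
The state is a dict: "time_s": time; "joint_positions": joint angles; "qvel": joint speeds; "tau": joint torques, N m; "position": TCP position; "tcp_rot": TCP orientation; "force": force on the tool from outside, world axes, zero at the start; "moment": the same for the moment, N m; "opening": opening from 0.0 (shut) to 1.0 (fully open); "grasp_force": force on a finger pad.
Only numpy, scipy, OpenCV 4.12 (cv2) and the standard library are available. Lean on these libraries where they do the work, as an engineer would, in place of code of your own. Each camera call takes 0.05 s, during which the arm holds its last target. There are 200 camera calls.

## Working session

There is one attempt and no reset: what is moved stays moved. The work goes in short steps, Python scripts to look and compute and a shell command to move; the robot and the scene stay as the last step left them, time stands still between calls to the robot, and variables do not carry over. Pictures are saved under pics/ and viewed, at most 10 in all, crops included, and the job is handed in when it is done.

```bash
mkdir -p pics
cat > h.py <<'E'
import numpy as np, cv2
from rig import bot, cams, models
def ray(cam,px):
    c=cams.calibration(cam);K,R,t=[np.array(c[k],float) for k in("mtx","R","t")]
    return -R.T@t, R.T@(np.linalg.inv(K)@[px[0],px[1],1.])
def at_z(cam,px,z):
    o,d=ray(cam,px); return o+d*(z-o[2])/d[2]
E
python3 - <<'E'
from h import *
for c in("scene","top"):
    im,d=cams.capture(c); cv2.imwrite(f"pics/{c}1.png",im); np.save(c+"d.npy",d)
    for q,z in(("cock_axis",.061),("cock_knob",.097),("burner_home",.088),("collar_grip",.122),("collar",.102)):
        for r in models.tip_of(q,c)[:3]: print(c,q,round(r["conf"],2),np.round(r["position"]),np.round(at_z(c,r["position"],z),3))
print(bot.read_state())
E
```

```text
scene cock_axis 0.83 [151. 171.] [ 0.582 -0.638  0.061]
scene cock_axis 0.77 [276. 239.] [ 0.581 -0.171  0.061]
scene cock_axis 0.67 [300. 135.] [ 0.2   -0.357  0.061]
scene cock_knob 0.72 [221. 130.] [ 0.35  -0.555  0.097]
scene cock_knob 0.68 [284. 208.] [ 0.503 -0.196  0.097]
scene cock_knob 0.58 [322. 128.] [ 0.169 -0.292  0.097]
scene burner_home 0.75 [378. 282.] [0.563 0.128 0.088]
scene collar_grip 0.7 [243. 181.] [ 0.503 -0.337  0.122]
scene collar_grip 0.56 [385. 277.] [0.564 0.141 0.122]
scene collar 0.79 [382. 281.] [0.563 0.135 0.102]
top cock_axis 0.94 [526. 221.] [ 0.576 -0.64   0.061]
top cock_axis 0.84 [346. 217.] [ 0.586 -0.17   0.061]
top cock_axis 0.65 [424. 368.] [ 0.201 -0.361  0.061]
top cock_knob 0.78 [503. 227.] [ 0.554 -0.566  0.097]
top cock_knob 0.76 [362. 242.] [ 0.513 -0.208  0.097]
top cock_knob 0.71 [400. 379.] [ 0.178 -0.296  0.097]
top burner_home 0.56 [232. 226.] [0.556 0.123 0.088]
top burner_home 0.16 [134. 240.] [0.52  0.374 0.088]
top collar_grip 0.73 [228. 225.] [0.552 0.129 0.122]
top collar_grip 0.69 [437. 283.] [ 0.408 -0.389  0.122]
top collar 0.85 [230. 223.] [0.562 0.127 0.102]
{'time_s': 0.6, 'joint_positions': array([ 6.67789001e+01,  3.02217187e+01,  8.20884150e+01,  9.76658305e-05,
        6.76898099e+01, -1.02277700e+01]), 'qvel': array([ 0.0035865 , -0.03795749,  0.04537744,  0.01817919, -0.05245972,
        0.06731828]), 'tau': array([-5.71822166e-04, -4.39744663e+01, -1.76892793e+01,  6.34693354e-02,
        5.06885711e-02, -3.12000998e-05]), 'position': array([0.14048686, 0.608974  , 0.24756359]), 'tcp_rot': array([[-9.74396100e-01,  2.24838252e-01, -1.06099174e-06],
       [ 2.24838252e-01,  9.74396100e-01,  1.52669901e-06],
       [ 1.37708655e-06,  1.24905803e-06, -1.00000000e+00]]), 'force': array([0.6243013 , 0.22039031, 0.75772562]), 'moment': array([0.00611589, 0.00817333, 0.06175337]), 'grasp_force': 0.0, 'opening': 1.0001482947498903}
```

View pics/scene1.png

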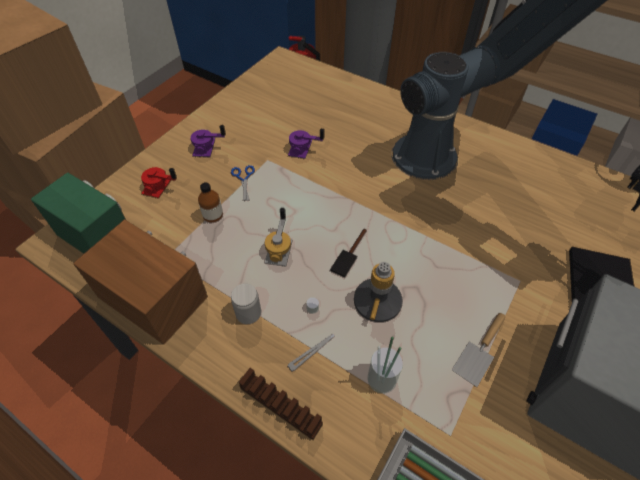

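View pics/top1.png

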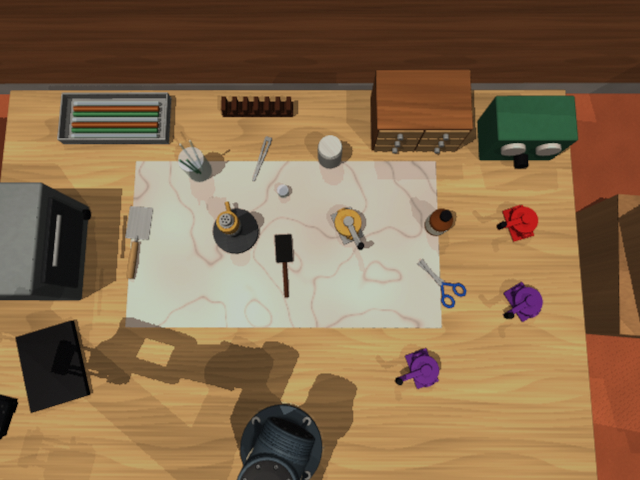

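Look-alikes: brass cock at top (348,225), with purple ones at (524,300) and (422,370) and a red one at (520,222). I choose the brass one. The scene picture shows it at (278,245) with its knob at (283,212), and the burner at (380,285).

Run:
```python
from h import *
im=cv2.imread("pics/top1.png"); im2=cv2.imread("pics/scene1.png")
a=cv2.resize(im[190:265,310:400],None,fx=4,fy=4,interpolation=3); b=cv2.resize(im[190:265,190:280],None,fx=4,fy=4,interpolation=3)
cv2.imwrite("pics/crop1.png",np.hstack([a,b]))
def cloud(c):
    k=cams.calibration(c);K,R,t=[np.array(k[x],float) for x in("mtx","R","t")]
    d=np.load(c+"d.npy");v,u=np.mgrid[:480,:640]
    P=np.stack([(u-K[0,2])/K[0,0]*d,(v-K[1,2])/K[1,1]*d,d],-1)
    return ((P-t)@R)[d>0]
for c in("top","scene"):
    P=cloud(c)
    for n,cx,cy,r,z0,z1 in(("knobtop",.52,-.2,.06,.088,.104),("bar",.58,-.17,.1,.054,.067),("nozzletop",.56,.127,.06,.15,.17),("collartop",.56,.127,.06,.13,.143),("collarside",.56,.127,.06,.105,.134),("foot",.56,.127,.09,.018,.03)):
        m=(np.hypot(P[:,0]-cx,P[:,1]-cy)<r)&(P[:,2]>z0)&(P[:,2]<z1);Q=P[m]
        if len(Q): print(c,n,len(Q),Q.mean(0).round(4),((Q.min(0)+Q.max(0))/2).round(4),np.ptp(Q,axis=0).round(3))
```

```text
top knobtop 31 [ 0.5075 -0.2042  0.0959] [ 0.5078 -0.2043  0.0948] [0.013 0.013 0.012]
top bar 220 [ 0.5592 -0.182   0.0603] [ 0.555  -0.1758  0.0604] [0.108 0.069 0.013]
top nozzletop 114 [0.5599 0.1297 0.1592] [0.5603 0.1302 0.1585] [0.029 0.027 0.016]
top collartop 220 [0.5574 0.1274 0.1376] [0.56   0.1298 0.1366] [0.051 0.052 0.013]
top collarside 86 [0.5507 0.1186 0.1237] [0.5595 0.1297 0.12  ] [0.052 0.052 0.028]
top foot 515 [0.5514 0.1193 0.0218] [0.5585 0.1286 0.0239] [0.113 0.113 0.012]
scene knobtop 24 [ 0.5106 -0.1999  0.094 ] [ 0.5099 -0.1999  0.0937] [0.017 0.014 0.009]
scene bar 168 [ 0.5556 -0.1795  0.0598] [ 0.5489 -0.1813  0.0605] [0.084 0.048 0.013]
scene nozzletop 117 [0.5627 0.1339 0.1572] [0.5621 0.1336 0.1559] [0.028 0.027 0.011]
scene collartop 221 [0.5699 0.1367 0.1368] [0.563  0.1337 0.1365] [0.052 0.052 0.013]
scene collarside 176 [0.5789 0.1401 0.1217] [0.5632 0.1341 0.1195] [0.052 0.053 0.029]
scene foot 437 [0.5723 0.1374 0.0216] [0.5656 0.132  0.024 ] [0.097 0.103 0.012]
```

View pics/crop1.png

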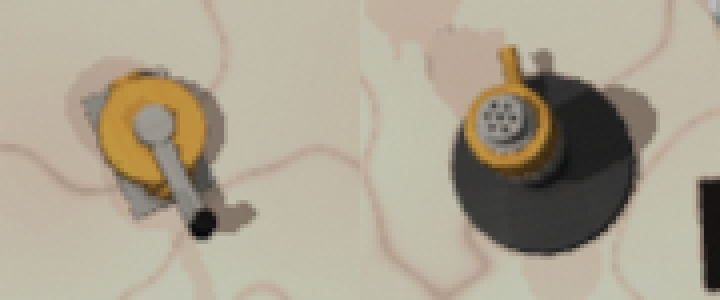

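The crop confirms the brass cock. Its knob is at about (0.509,-0.202), the axis at (0.581,-0.171), and the burner at (0.561,0.132). I'll push the knob towards +y with closed fingers.

```bash
python3 -m handwheel '[[0.03,-0.026,0,0,0,0.014],[0.06,-0.052,0,0,0,0.028],[0.09,-0.078,0,0,0,0.042],[0.12,-0.104,0,0,0,0.056],[0.15,-0.13,0,0,0,0.07],[0.19,-0.155,0,0,0,0.084],[0.22,-0.185,0,0,0,0.1],[0.25,-0.21,0,0,0,0.113]]' -1
python3 -m handwheel '[[0.014,-0.039,0,0,0,0],[0.028,-0.078,0,0,0,0],[0.042,-0.117,0,0,0,0],[0.056,-0.156,0,0,0,0],[0.07,-0.195,0,0,0,0],[0.084,-0.234,0,0,0,0],[0.098,-0.273,0,0,0,0],[0.11,-0.31,0,0,0,0]]'
python3 -m handwheel '[[0.002,-0.04,0,0,0,0],[0.004,-0.08,0,0,0,0],[0.006,-0.12,0,0,0,0],[0.008,-0.16,0,0,0,0],[0.01,-0.2,0,0,0,0],[0.012,-0.24,0,0,0,0],[0.012,-0.28,0,0,0,0],[0.012,-0.32,0,0,0,0]]'
```

```text
time_s: 1.27
position: [0.3891, 0.3998, 0.2478]
tcp_rot: [[-1.0, -0.001, 0.0], [-0.001, 1.0, 0.0], [-0.0, 0.0, -1.0]]
force: [0.7, 0.2, -0.5]
opening: 0.476
grasp_force: 0.0
time_s: 1.93
position: [0.4987, 0.089, 0.2479]
tcp_rot: [[-1.0, 0.001, 0.001], [0.001, 1.0, -0.0], [-0.001, -0.0, -1.0]]
force: [1.2, 0.6, 0.0]
opening: 0.008
grasp_force: 0.0
time_s: 2.6
position: [0.5096, -0.2309, 0.2478]
tcp_rot: [[-1.0, 0.001, 0.001], [0.001, 1.0, -0.0], [-0.001, -0.0, -1.0]]
force: [0.9, 0.8, -0.3]
opening: 0.004
grasp_force: 0.0
```

```bash
python3 -m handwheel '[[0.002,-0.025,0,0,0,0],[0.002,-0.025,-0.03,0,0,0],[0.002,-0.025,-0.06,0,0,0],[0.002,-0.025,-0.09,0,0,0],[0.002,-0.025,-0.12,0,0,0],[0.002,-0.025,-0.14,0,0,0],[0.002,-0.025,-0.148,0,0,0],[0.002,-0.025,-0.148,0,0,0]]'
python3 -m handwheel '[[0,0.015,0,0,0,0],[0,0.03,0,0,0,0],[0,0.04,0,0,0,0],[0,0.05,0,0,0,0],[0,0.06,0,0,0,0],[0,0.07,0,0,0,0],[0,0.08,0,0,0,0],[0,0.09,0,0,0,0]]'
python3 -m handwheel '[[0,0.01,0,0,0,0],[0,0.02,0,0,0,0],[0,0.025,0,0,0,0],[0,0.025,0,0,0,0],[0,0.025,0,0,0,0],[0,0.0,0,0,0,0],[0,-0.02,0,0,0,0],[0,-0.02,0.03,0,0,0]]'
python3 - <<'E'
from h import *
im,d=cams.capture("scene"); im2,d=cams.capture("top")
cv2.imwrite("pics/c2.png",np.hstack([cv2.resize(im[150:290,210:350],None,fx=2.8,fy=2.8),cv2.resize(im2[170:310,270:410],None,fx=2.8,fy=2.8)]))
for c in("scene","top"):
    for q,z in(("cock_axis",.061),("cock_knob",.097)):
        for r in models.tip_of(q,c)[:4]: print(c,q,round(r["conf"],2),np.round(at_z(c,r["position"],z),3))
E
```

```text
time_s: 3.27
position: [0.5108, -0.2531, 0.0976]
tcp_rot: [[-1.0, 0.001, -0.003], [0.001, 1.0, 0.003], [0.003, 0.003, -1.0]]
force: [0.5, 0.5, 1.0]
opening: 0.007
grasp_force: 0.0
time_s: 3.93
position: [0.5129, -0.1628, 0.1]
tcp_rot: [[-1.0, 0.001, 0.003], [0.001, 1.0, -0.001], [-0.003, -0.001, -1.0]]
force: [0.9, -1.1, -0.1]
opening: 0.005
grasp_force: 0.5
time_s: 4.6
position: [0.5101, -0.1863, 0.1254]
tcp_rot: [[-1.0, 0.004, -0.007], [0.004, 1.0, 0.003], [0.007, 0.003, -1.0]]
force: [0.3, 0.4, -0.8]
opening: 0.004
grasp_force: 0.0
scene cock_axis 0.84 [ 0.578 -0.639  0.061]
scene cock_axis 0.79 [ 0.357 -0.637  0.061]
scene cock_axis 0.71 [ 0.587 -0.171  0.061]
scene cock_axis 0.66 [ 0.199 -0.367  0.061]
scene cock_knob 0.74 [ 0.563 -0.56   0.097]
scene cock_knob 0.54 [ 0.554 -0.106  0.097]
scene cock_knob 0.47 [ 0.34  -0.56   0.097]
scene cock_knob 0.43 [ 0.164 -0.286  0.097]
top cock_axis 0.96 [ 0.193 -0.363  0.061]
top cock_axis 0.81 [ 0.368 -0.645  0.061]
top cock_axis 0.72 [ 0.579 -0.645  0.061]
top cock_knob 0.68 [ 0.736 -0.125  0.097]
top cock_knob 0.67 [ 0.173 -0.291  0.097]
top cock_knob 0.62 [ 0.557 -0.569  0.097]
top cock_knob 0.54 [ 0.335 -0.576  0.097]
```

View pics/c2.png

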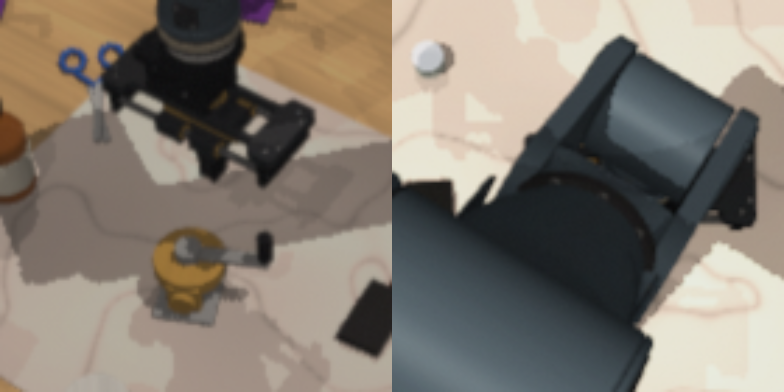

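Handle at off stop (knob now at (0.554,-0.106), across the pipe). On to the burner.

```bash
python3 -m handwheel '[[0,0,0.04,0,0,0],[0,0,0.08,0,0,0],[0.005,0.03,0.1,0,0,0],[0.012,0.07,0.1,0,0,0],[0.018,0.11,0.1,0,0,0],[0.024,0.15,0.1,0,0,0],[0.03,0.19,0.1,0,0,0],[0.036,0.23,0.1,0,0,0]]' 1
python3 -m handwheel '[[0.006,0.04,0,0,0,0],[0.011,0.07,0,0,0,0],[0.011,0.088,0,0,0,0],[0.011,0.088,0,0,0,0],[0.011,0.088,0,0,0,0],[0.011,0.088,0,0,0,0],[0.011,0.088,0,0,0,0],[0.011,0.088,0,0,0,0]]'
python3 - <<'E'
from h import *
s=bot.read_state(); print(s["joint_positions"].round(1),s["position"].round(4))
im,d=cams.capture("scene"); cv2.imwrite("pics/b1.png",cv2.resize(im[180:340,280:480],None,fx=3.5,fy=3.5))
for q,z in(("collar_grip",.122),("collar",.102),("burner_home",.088)):
    for r in models.tip_of(q,"scene")[:2]: print(q,round(r["conf"],2),np.round(at_z("scene",r["position"],z),3))
E
```

```text
time_s: 5.57
position: [0.547, 0.0485, 0.2287]
tcp_rot: [[-1.0, 0.001, -0.002], [0.001, 1.0, 0.0], [0.002, 0.0, -1.0]]
force: [0.5, 0.3, 0.5]
opening: 0.527
grasp_force: 0.0
time_s: 6.23
position: [0.5588, 0.133, 0.2294]
tcp_rot: [[-1.0, 0.003, -0.0], [0.003, 1.0, -0.0], [0.0, -0.0, -1.0]]
force: [0.3, 0.8, -0.5]
opening: 0.99
grasp_force: 0.0
[  2.2  27.6  90.6  -0.   61.9 -87.6] [0.5588 0.133  0.2294]
collar_grip 0.97 [0.563 0.137 0.122]
collar 0.66 [0.564 0.133 0.102]
burner_home 0.7 [0.556 0.125 0.088]
```

View pics/b1.png

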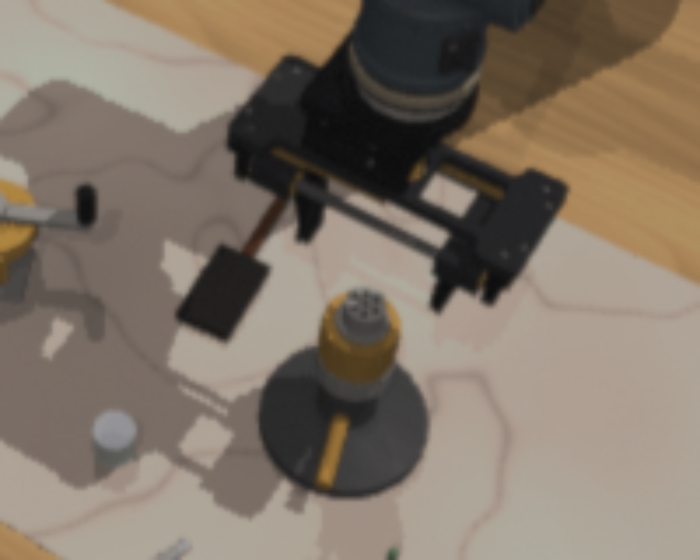

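The jaws hang above the burner, which is clear (nozzle at crop (365,305), collar (358,345)). Descend with a small yaw for joint margin, then grip.

```bash
python3 -m handwheel '[[0,0,-0.02,0,0,-0.05],[0,0,-0.04,0,0,-0.1],[0,0,-0.055,0,0,-0.13],[0,0,-0.07,0,0,-0.13],[0,0,-0.08,0,0,-0.13],[0,0,-0.09,0,0,-0.13],[0,0,-0.099,0,0,-0.13],[0,0,-0.099,0,0,-0.13]]'
python3 -m handwheel '[[0,0,0,0,0,0],[0,0,0,0,0,0],[0,0,0,0,0,0],[0,0,0,0,0,0],[0,0,0,0,0,0],[0,0,0,0,0,0],[0,0,0,0,0,0],[0,0,0,0,0,0]]' -1
python3 -c "
from h import *
s=bot.read_state(); print(s['joint_positions'].round(1),s['moment'].round(2))"
```

```text
time_s: 7.1
position: [0.558, 0.1341, 0.1289]
tcp_rot: [[-0.966, 0.258, -0.003], [0.258, 0.966, -0.0], [0.003, -0.001, -1.0]]
force: [0.6, 0.7, -0.5]
opening: 0.999
grasp_force: 0.0
time_s: 7.77
position: [0.5589, 0.134, 0.1309]
tcp_rot: [[-0.966, 0.258, 0.0], [0.258, 0.966, -0.001], [-0.0, -0.0, -1.0]]
force: [-1.0, -1.7, 3.2]
opening: 0.592
grasp_force: 30.0
[  2.4  35.5  95.2  -0.   49.3 -72.7] [-0.33  0.15  0.06]
```

```bash
python3 -m handwheel '[[0,0,-0.001,0,0,0],[0,0,-0.002,0,0,0],[0,0,-0.003,0,0,0],[0,0,-0.004,0,0,0],[0,0,-0.004,0,0,0.02],[0,0,-0.004,0,0,0.04],[0,0,-0.004,0,0,0.06],[0,0,-0.004,0,0,0.08]]'
```

```text
time_s: 8.43
position: [0.5577, 0.1338, 0.1264]
tcp_rot: [[-0.995, 0.1, -0.003], [0.1, 0.995, -0.0], [0.003, -0.001, -1.0]]
force: [-2.7, -4.1, 5.4]
opening: 0.597
grasp_force: 30.0
```

```bash
python3 -m handwheel '[[0,0,-0.001,0,0,0.02],[0,0,-0.001,0,0,0.04],[0,0,-0.001,0,0,0.06],[0,0,-0.001,0,0,0.08],[0,0,-0.001,0,0,0.1],[0,0,-0.001,0,0,0.12],[0,0,-0.001,0,0,0.14],[0,0,-0.001,0,0,0.16]]'
```

```text
time_s: 9.1
position: [0.5586, 0.1337, 0.1281]
tcp_rot: [[-0.976, -0.219, 0.0], [-0.219, 0.976, -0.001], [-0.0, -0.001, -1.0]]
force: [-4.2, -3.6, 19.0]
opening: 0.594
grasp_force: 30.0
```

```bash
python3 -m handwheel '[[-0.001,-0.001,0,0,0,0.025],[-0.001,-0.001,0,0,0,0.05],[-0.001,-0.001,0,0,0,0.075],[-0.001,-0.001,0,0,0,0.1],[-0.001,-0.001,0,0,0,0.125],[-0.001,-0.001,0,0,0,0.15],[-0.001,-0.001,0,0,0,0.175],[-0.001,-0.001,0,0,0,0.175]]'
```

```text
time_s: 9.77
position: [0.5595, 0.1337, 0.1283]
tcp_rot: [[-0.842, -0.54, 0.005], [-0.54, 0.842, 0.001], [-0.005, -0.002, -1.0]]
force: [-2.4, -0.8, 17.5]
opening: 0.591
grasp_force: 30.0
```

```bash
python3 -m handwheel '[[0,0,0,0,0,0.025],[0,0,0,0,0,0.05],[0,0,0,0,0,0.075],[0,0,0,0,0,0.1],[0,0,0,0,0,0.125],[0,0,0,0,0,0.15],[0,0,0,0,0,0.175],[0,0,0,0,0,0.2]]'
python3 - <<'E'
from h import *
s=bot.read_state(); print(s["joint_positions"].round(1),s["position"].round(4),s["moment"].round(2))
im,d=cams.capture("scene"); cv2.imwrite("pics/b2.png",cv2.resize(im[210:330,310:460],None,fx=4.5,fy=4.5))
E
```

```text
time_s: 10.43
position: [0.5593, 0.1337, 0.1281]
tcp_rot: [[-0.565, -0.825, 0.004], [-0.825, 0.565, 0.001], [-0.003, -0.003, -1.0]]
force: [-2.1, -1.5, 16.3]
opening: 0.595
grasp_force: 30.0
[ 2.300e+00  3.570e+01  9.540e+01  1.000e-01  4.870e+01 -1.433e+02] [0.5593 0.1337 0.1281] [-0.07  0.58 -0.2 ]
```

View pics/b2.png

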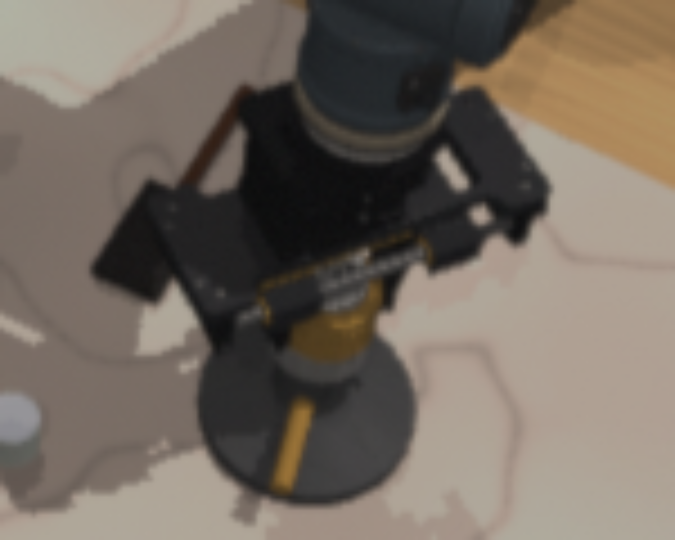

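Turned 70° counter-clockwise without a drop, with the grip intact. By the 90° keyway period, what remains lies between about +10° and -20° of the start, so I turn back.

```bash
python3 -m handwheel '[[0,0,0,0,0,-0.05],[0,0,0,0,0,-0.1],[0,0,0,0,0,-0.15],[0,0,0,0,0,-0.2],[0,0,0,0,0,-0.25],[0,0,0,0,0,-0.3],[0,0,0,0,0,-0.35],[0,0,0,0,0,-0.4]]'
python3 -m handwheel '[[0,0,0,0,0,-0.02],[0,0,0,0,0,-0.04],[0,0,0,0,0,-0.06],[0,0,0,0,0,-0.08],[0,0,0,0,0,-0.1],[0,0,0,0,0,-0.12],[0,0,0,0,0,-0.14],[0,0,0,0,0,-0.14]]'
```

```text
time_s: 11.15
position: [0.5602, 0.1332, 0.1281]
tcp_rot: [[-0.986, -0.164, 0.006], [-0.164, 0.986, -0.0], [-0.006, -0.001, -1.0]]
force: [-0.5, -2.6, 14.8]
opening: 0.594
grasp_force: 30.0
time_s: 11.82
position: [0.5597, 0.1332, 0.1268]
tcp_rot: [[-0.994, 0.112, 0.005], [0.112, 0.994, 0.0], [-0.005, 0.001, -1.0]]
force: [-0.6, -1.8, 6.7]
opening: 0.593
grasp_force: 30.0
```

```bash
python3 -m handwheel '[[0,0,0,0,0,-0.015],[0,0,0,0,0,-0.03],[0,0,0,0,0,-0.045],[0,0,0,0,0,-0.06],[0,0,0,0,0,-0.075],[0,0,0,0,0,-0.075],[0,0,0,0,0,-0.075],[0,0,0,0,0,-0.075]]'
```

```text
time_s: 12.48
position: [0.5589, 0.1337, 0.1258]
tcp_rot: [[-0.966, 0.258, 0.003], [0.258, 0.966, 0.001], [-0.002, 0.002, -1.0]]
force: [2.0, 2.1, 3.0]
opening: 0.597
grasp_force: 30.0
```

The upward force fell to 3 N and z reached its command: it dropped in. Push down.

```bash
python3 -m handwheel '[[0,0,-0.0005,0,0,0],[0,0,-0.001,0,0,0],[0,0,-0.0015,0,0,0],[0,0,-0.002,0,0,0],[0,0,-0.0025,0,0,0],[0,0,-0.003,0,0,0],[0,0,-0.003,0,0,0],[0,0,-0.003,0,0,0]]'; python3 -c "
from h import *
s=bot.read_state(); print(s['joint_positions'].round(1),s['moment'].round(2))"
```

```text
time_s: 13.15
position: [0.5582, 0.1332, 0.1227]
tcp_rot: [[-0.966, 0.258, 0.001], [0.258, 0.966, -0.0], [-0.001, 0.0, -1.0]]
force: [3.4, 2.7, 4.2]
opening: 0.596
grasp_force: 30.0
[  2.3  36.1  95.6  -0.   48.2 -72.8] [ 0.37 -0.54  0.04]
```

```bash
python3 -m handwheel '[[0.0005,0.0005,-0.001,0,0,0],[0.0005,0.0005,-0.002,0,0,0],[0.0005,0.0005,-0.003,0,0,0],[0.0005,0.0005,-0.004,0,0,0],[0.0005,0.0005,-0.005,0,0,0],[0.0005,0.0005,-0.006,0,0,0],[0.0005,0.0005,-0.006,0,0,0],[0.0005,0.0005,-0.006,0,0,0]]'
python3 -m handwheel '[[0,0,-0.0005,0,0,0],[0,0,-0.001,0,0,0],[0,0,-0.001,0,0,0],[0,0,-0.001,0,0,0],[0,0,-0.001,0,0,0],[0,0,-0.001,0,0,0],[0,0,-0.001,0,0,0],[0,0,-0.001,0,0,0]]'
```

```text
time_s: 13.82
position: [0.5582, 0.1333, 0.1168]
tcp_rot: [[-0.966, 0.258, -0.0], [0.258, 0.966, -0.001], [0.0, -0.001, -1.0]]
force: [2.0, 0.8, 7.1]
opening: 0.595
grasp_force: 30.0
time_s: 14.48
position: [0.5583, 0.1333, 0.1167]
tcp_rot: [[-0.966, 0.258, 0.0], [0.258, 0.966, -0.001], [-0.0, -0.001, -1.0]]
force: [0.1, -0.1, 12.1]
opening: 0.595
grasp_force: 30.0
```

Hard stop reached: the tool has travelled 14.3 mm and the force is rising without further motion. Add a little preload and check.

```bash
python3 -m handwheel '[[0,0,-0.0005,0,0,0],[0,0,-0.001,0,0,0],[0,0,-0.001,0,0,0],[0,0,-0.001,0,0,0],[0,0,-0.001,0,0,0],[0,0,-0.001,0,0,0],[0,0,-0.001,0,0,0],[0,0,-0.001,0,0,0]]'
python3 - <<'E'
from h import *
im,d=cams.capture("scene"); cv2.imwrite("pics/b3.png",np.hstack([cv2.resize(im[220:320,320:440],None,fx=3.3,fy=3.3),cv2.resize(im[170:270,220:340],None,fx=3.3,fy=3.3)]))
E
```

```text
time_s: 15.15
position: [0.5583, 0.1333, 0.1167]
tcp_rot: [[-0.966, 0.257, 0.001], [0.257, 0.966, -0.001], [-0.001, -0.001, -1.0]]
force: [-0.8, -0.1, 17.8]
opening: 0.596
grasp_force: 30.0
```

View pics/b3.png

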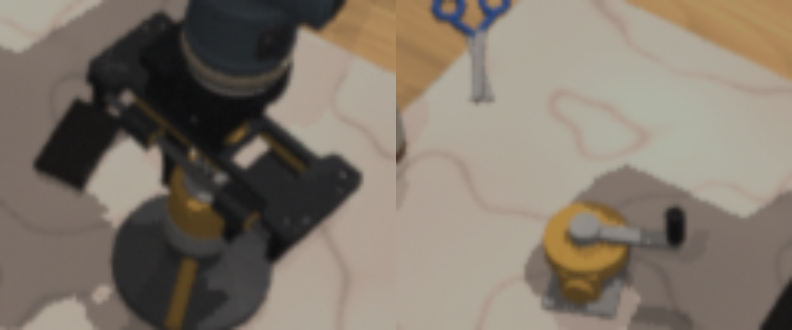

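The head is held low on its seat with the collar at (195,205) in the left crop. The cock handle is still across the pipe, knob at (675,225) in the right crop.

```bash
python3 -c "
from rig import bot
print(bot.hand_in())"
```

```text
the job is handed in; nothing more can be done
None
```

I swung the gas cock to its off stop, pushed the burner head fully home and handed in at about 15 s, still gripping and pressing it; the hand-in gave no verdict back.

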